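Make up the storm lantern for the shop display

TASK

Make up the storm lantern on its wooden foot, working from the inside out: first seat the brass candle cup in the well of the foot, then stand the slender candle upright in the cup, then lower the glass chimney gently over them into the recess of the foot without letting it drop, and last put the vented brass cap on the glass so that it sits fully home. Leave the finished lantern upright, and do not disturb the stumpy candle, the jar or the candlestick standing about.

Things in the scene. Friction and masses are not known exactly. Their poses are not given: they have to be found in the camera images.
- foot_well (a point): The lantern's foot: a dark turned wooden disc, 130 mm across and 21 mm high, standing firmly on the bench (it does not move). Its top has a stepped recess: an outer step 76 mm across, its floor 5 mm below the top of the foot (16 mm above the bench), on which the glass stands; and in its middle a well 60 mm across, 4 mm deeper, for the candle cup. This point is the centre of the well's floor, 12 mm above the bench; z up.
- cup_mid (a point): Brass candle cup, standing mouth up: an open round cup 46 mm outside, 40 mm inside, 34 mm high, floor 4 mm thick, on a flat flange 52 mm across and 4 mm thick at its foot. 120 g. This point is on its axis half-way up, 17 mm above its underside. Seated in the well it is 17 mm above the well's floor.
- candle_mid (a point): The slender ivory candle, standing upright: 30 mm across, 100 mm tall, with a short thin wick above that. 65 g. This point is on its axis half-way up, 50 mm above its underside. It stands in the cup with its underside on the cup's floor.
- glass_mid (a point): Glass chimney of the lantern: a plain clear tube open at both ends, standing upright, 66 mm outside, 60 mm inside, 150 mm tall, wall 3 mm. 200 g. This point is on its axis half-way up, 75 mm above its lower edge. It goes over the candle and cup and stands on the outer step of the foot's recess (point then 79 mm above the well's floor).
- cap_knob (a point): Brass lantern cap with small vent holes, lying knob up: a spigot below, 50 mm across and 8 mm deep, which goes inside the glass; a disc 76 mm across and 4 mm thick that rests on the glass's upper edge; a low cone up to 19 mm and a neck; and a round knob 24 mm across from 30 to 50 mm above the spigot's underside. 120 g. This point is the centre of the knob, 40 mm above the spigot's underside and 32 mm above the disc's underside.
- stump_mid (a point): Bystander: a stumpy ivory candle, 62 mm across and 60 mm high, too thick for the cup. This point is on its axis half-way up.
- jar_mid (a point): Bystander: an amber glass jar with a steel lid, 66 mm across and 80 mm high. This point is on its axis half-way up.
- stick_mid (a point): Bystander: a small turned brass candlestick, 72 mm across at its foot and 88 mm high. This point is on its axis half-way up.
There are look-alikes about, which are no part of the job. What is shaped like the part that bears cup_mid but pink or red is not meant.

How it is judged:
On the way, in this order (a step that is already met when the one before it is completed fails the run):
1. the candle cup is seated in the well of the foot (horizontal distance between cup_mid and foot_well below 0.008 m and z of cup_mid in the frame of foot_well between 0.012 and 0.0195 m and angle between cup_mid's own z axis and vertical below 0.08 rad), for 0.2 s.
2. the slender candle stands upright in the seated cup (all of step 1 and horizontal distance between candle_mid and cup_mid below 0.007 m and z of candle_mid in the frame of foot_well between 0.049 and 0.058 m and angle between candle_mid's own z axis and vertical below 0.08 rad), for 0.2 s.
3. the glass stands over candle and cup in the recess of the foot (all of step 2 and horizontal distance between glass_mid and foot_well below 0.008 m and z of glass_mid in the frame of foot_well between 0.074 and 0.082 m and angle between glass_mid's own z axis and vertical below 0.06 rad), for 0.2 s.
4. the cap is home on the glass (horizontal distance between glass_mid and foot_well below 0.008 m and z of glass_mid in the frame of foot_well between 0.074 and 0.082 m and angle between each of glass_mid, cap_knob's own z axis and vertical below 0.06 rad and horizontal distance between cap_knob and glass_mid below 0.008 m and z of cap_knob in the frame of glass_mid between 0.102 and 0.111 m), for 0.2 s.
At the end, for the whole second after the job is handed in: Cup flat in the well (8 mm of centre, 2.5 mm of height); candle upright in the cup (7 mm of axis, 4 mm of height); glass upright on the outer step (8 mm, 3 mm); cap level, spigot in the glass (8 mm, 4 mm); cup and candle lean under 4.5 deg, glass and cap under 3.4; all released, at rest (all of step 2 and all of step 4 and linear speed of each of cup, candle, glass, cap below 0.02 m/s); the robot touches nothing.
It fails at once if the glass is let drop onto the foot (it comes down faster than 0.45 m/s in the last 30 mm) (horizontal distance between glass_mid and foot_well below 0.03 m and z of glass_mid in the frame of foot_well below 0.109 m and linear speed of glass above 0.45 m/s).
It fails at once if the stumpy candle is moved by more than 25 mm or knocked over (distance of stump_mid from where it was at the start of the episode above 0.025 m or angle between stump_mid's own z axis and vertical above 0.5 rad).
It fails at once if the jar is moved by more than 25 mm or knocked over (distance of jar_mid from where it was at the start of the episode above 0.025 m or angle between jar_mid's own z axis and vertical above 0.5 rad).
It fails at once if the candlestick is moved by more than 25 mm or knocked over (distance of stick_mid from where it was at the start of the episode above 0.025 m or angle between stick_mid's own z axis and vertical above 0.5 rad).
It also fails if it takes over 128 s, if anything falls off the work surface, if the arm or the gripper's body presses on something with over 40 N, if the wrist force passes 120 N, or if a joint passes its speed limit or range.

ROBOT

A 6-joint arm with a two-finger parallel gripper is mounted at the origin on the work surface. World frame = base frame: x ahead of the robot, y to its left, z up, the work surface at z = 0. Lengths are in m, angles in rad, forces in N, time in s.
With the tool pointing down it reaches from about 0.35 to 0.725 m from the base axis. Payload 6 kg.
Tool frame: the origin (TCP) lies on the mounting face of the last link; the fingertips stand robot.nose_length ahead of it and the grasp point (between the pads) lies 155 mm ahead of it (robot.nose_length is the distance from the TCP to the fingertips, in m); z points along the fingers, y is the line along which they close (so a half turn about z gives the same grasp; the last joint's range is limited). The gripper opens to 85 mm and grips with 20 to 120 N. Pads are 22 mm wide; open, the fingers measure 114 mm over their backs; the gripper's body (76 mm by 85 mm) begins 54 mm behind the grasp point. The pads swing forward as they close: fully open they stand 13 mm farther back than shut.
Start: joints at [1.512, 0.04, 0.085, 0, -1.615, -0.334], TCP at [0.23, 0.554, 0.405] pointing down, gripper open.
Joint ranges: [-2.56, 2.56], [-1.29, 2.01], [-1.08, 1.49], [-3.29, 1.98], [-2.81, -0.18], [-2.99, 2.99]. Speed limits (rad/s): [2.57, 2.57, 3.01, 3.14, 3.14, 3.14].

INTERFACE

Orientations are given as a unit quaternion [x, y, z, w].
In Python, from plant import robot, imaging gives the robot as it stands.
- The arm moves only by the tool carry_out, never from a script. Its argument "targets" is one flat list of numbers, 5 for each row, row after row: the opening, from 0 (shut) to 1 (fully open), then the shift along the tool's x, y, z in cm, then the turn about the tool's z in degrees. In form: [hand, x, y, z, roll, hand, x, y, z, roll, ...]. A call has 1 to 8 rows; each row is the pose to reach, as a shift and turn from the pose commanded when the call began, along the tool's axes at that moment; what a row does not reach only later rows make up. A row lasts 1/8 s, in which the tool goes at most 62.5 mm and 10.7 degrees, less where a joint would pass 70% of its speed; a pose out of reach is approached as far as the arm can. A call with a gripper value outside its range is refused whole. The fingers move at their own pace and stop on an object; "grip_force" is the grip in N (left out, the last holds). Time passes only in rows, so rows that repeat a pose let the fingers close. It gives the time, the measured TCP pose, the force, the opening and the grip force at its end, in the units of the state.
- robot.read_state(): the state, without advancing time (a new reading comes with each control period).
- imaging.grab_frame(name): name is "scene" or "top" or "wrist"; returns (picture, depth): 400x640x3 uint8, red, green, blue; 400x640 float32, m along the optical axis (not along the pixel's ray), 0 where there is no reading.
- imaging.camera_info(name): a dict with "K" (3x3 intrinsics, pixels), "origin" and "attitude" of the camera in the world; the wrist camera has in their place "tool_from_camera" (4x4, takes a point from camera to tool coordinates, whose origin is the TCP and whose axes are the flange's). Camera axes: x right, y up, looking along -z (the intrinsics and any distortion apply to the point x, -y, -z); pixel columns grow to the right and rows downward; lengths in m; the calibration is good to about 2 mm. A picture is of the moment at which its call begins: read the wrist's pose just before it. camera_info takes no time and is no camera call.
- robot.hand_in(): hands the job in; it is judged then, once.
The state is a dict: "time_s": time; "joints": joint angles; "qvel": joint speeds; "joint_efforts": joint torques, N m; "ee_pos": TCP position; "tcp_rot": TCP orientation; "wrist_force": force on the tool from outside, world axes, zero at the start; "ft_torque": the same for the moment, N m; "opening": finger opening in m; "grip_force": force on a finger pad.
Only numpy, scipy, OpenCV 4.12 (cv2) and the standard library are available. Lean on these libraries where they do the work, as an engineer would, in place of code of your own. Each camera call takes 0.05 s, during which the arm holds its last target. There are 200 camera calls.

## Working session

There is one attempt and no reset: what is moved stays moved. The work goes in short steps, Python scripts to look and compute and a tool call to move; the robot and the scene stay as the last step left them, time stands still between calls to the robot, and variables do not carry over. Pictures are saved under pics/ and viewed, at most 14 in all, crops included, and the job is handed in when it is done.

Besides the shell and the picture viewer there is one more tool, called as name(argument=value, ...), one argument or row to a line, values as JSON. carry_out: Moves the arm, as the interface text tells. Its arguments: {"type":"object","properties":{"targets":{"type":"array","items":{"type":"number"}},"grip_force":{"type":"number"}},"required":["targets"]}

```bash
ls; mkdir -p pics; python3 - <<'E'
from plant import robot, imaging
import cv2,numpy as np
print(robot.nose_length, robot.read_state())
for n in("scene","top"):
    p,d=imaging.grab_frame(n); cv2.imwrite(f"pics/{n}0.png",p[:,:,::-1]); np.savez(f"{n}0.npz",p=p,d=d)
    print(n,imaging.camera_info(n))
print(imaging.camera_info("wrist"))
E
```

```text
pics
0.1734 {'time_s': 0.0, 'joints': array([ 1.51170346e+00,  4.08118392e-02,  8.37932182e-02, -4.66844195e-04,
       -1.61549562e+00, -3.33684221e-01]), 'qvel': array([-0.00075962,  0.00063272,  0.00092301, -0.00017059, -0.00186964,
       -0.00076779]), 'joint_efforts': array([-1.07970093e-04, -3.68209791e+01,  3.47404325e+01,  6.93216607e+00,
       -5.51416597e-03,  1.14706162e-05]), 'ee_pos': array([0.22955728, 0.55432318, 0.40366827]), 'tcp_rot': array([ 9.80779279e-01, -1.95118462e-01, -1.13442396e-04,  8.82790819e-04]), 'wrist_force': array([0.2090421 , 0.37406051, 0.59508528]), 'ft_torque': array([-0.01702285,  0.02056778,  0.03397449]), 'grip_force': 0.0, 'opening': 0.08533108079946107}
scene {'K': array([[382.82369118,   0.        , 321.99075838],
       [  0.        , 382.82369118, 198.01447086],
       [  0.        ,   0.        ,   1.        ]]), 'origin': array([ 1.23571715, -0.42468671,  0.85624401]), 'attitude': array([0.3276594 , 0.17817755, 0.43104972, 0.82163752])}
top {'K': array([[398.29395713,   0.        , 329.29949   ],
       [  0.        , 398.29395713, 196.0322722 ],
       [  0.        ,   0.        ,   1.        ]]), 'origin': array([ 0.50343643, -0.00583451,  1.05839542]), 'attitude': array([-0.04985725,  0.04397688,  0.70693198, -0.70415018])}
{'K': array([[323.72060796,   0.        , 322.90961105],
       [  0.        , 323.72060796, 201.36110016],
       [  0.        ,   0.        ,   1.        ]]), 'tool_from_camera': array([[ 3.80654417e-04,  9.52609214e-01,  3.04196549e-01,
         7.80613301e-02],
       [ 9.99999925e-01, -3.40175912e-04, -1.86062861e-04,
        -1.16852015e-03],
       [-7.37648568e-05,  3.04196597e-01, -9.52609272e-01,
         3.08974888e-02],
       [ 0.00000000e+00,  0.00000000e+00,  0.00000000e+00,
         1.00000000e+00]])}
```

View pics/scene0.png

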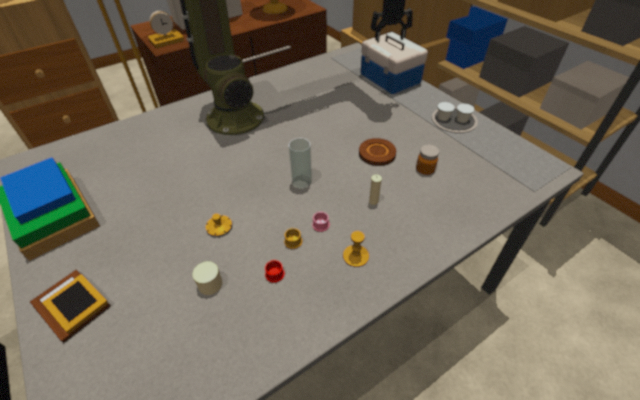

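View pics/top0.png

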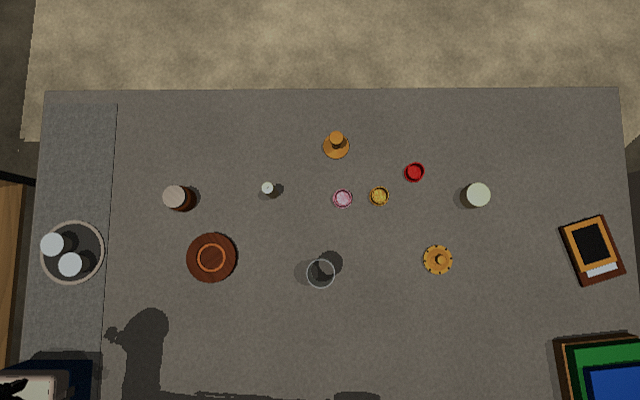

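Candidates for the cup in the top picture are gold (380,196), pink (343,198) and red (415,172); in the scene picture they are gold (293,238), pink (320,222) and red (274,270). Gold brass is the one meant. The other items in the top picture:

- foot (212,257)
- candle (267,188)
- glass (320,273)
- cap (438,260)
- stump (478,195)
- jar (175,197)
- candlestick (336,145)

Next I measure them all from the top depth.

```bash
cat > h.py <<'E'
from plant import robot, imaging
import cv2,numpy as np
from scipy.spatial.transform import Rotation as R
def pose(n,st=None):
    i=imaging.camera_info(n)
    if n!="wrist": return i["K"],R.from_quat(i["attitude"]).as_matrix(),np.array(i["origin"])
    T=i["tool_from_camera"]; A=R.from_quat(st["tcp_rot"]).as_matrix()
    return i["K"],A@T[:3,:3],A@T[:3,3]+st["ee_pos"]
def rays(K,Rm,uv):
    uv=np.asarray(uv,float); x=(uv[...,0]-K[0,2])/K[0,0]; y=(uv[...,1]-K[1,2])/K[1,1]
    return np.stack([x,-y,-np.ones_like(x)],-1)@Rm.T
def cloud(cam,d):
    K,Rm,o=cam; v,u=np.mgrid[:400,:640]
    return o+rays(K,Rm,np.stack([u,v],-1))*d[...,None]
def onplane(cam,uv,z):
    K,Rm,o=cam; r=rays(K,Rm,uv); return o+r*((z-o[2])/r[...,2])[...,None]
def project(cam,P):
    K,Rm,o=cam; q=(np.asarray(P)-o)@Rm; return K[0,0]*q[...,0]/-q[...,2]+K[0,2], -K[1,1]*q[...,1]/-q[...,2]+K[1,2]
def grab(n,name=None):
    st=robot.read_state(); p,d=imaging.grab_frame(n)
    if name: cv2.imwrite(f"pics/{name}.png",p[:,:,::-1])
    return st,p,d,pose(n,st)
def circ(P):  # least-squares circle in xy
    A=np.c_[2*P[:,:2],np.ones(len(P))]; s=np.linalg.lstsq(A,(P[:,:2]**2).sum(1),rcond=None)[0]
    return s[:2],np.sqrt(s[2]+s[:2]@s[:2])
def totool(st,w): # world vector -> tool axes, cm
    return R.from_quat(st["tcp_rot"]).inv().apply(w)*100
E
python3 - <<'E'
from h import *
f=np.load("top0.npz"); p,d=f["p"],f["d"]; cam=pose("top"); W=cloud(cam,d)
print("bench",[np.round(W[v,u],4) for u,v in((300,220),(150,150),(520,150),(440,330))])
for n,(u,v),w in [("foot",(212,257),30),("cup",(380,196),15),("pink",(343,198),15),("red",(415,172),15),("candle",(267,188),12),("glass",(320,273),22),("cap",(438,260),20),("stump",(478,195),20),("jar",(178,197),22),("stick",(336,145),20)]:
    S=W[v-w:v+w,u-w:u+w].reshape(-1,3); S=S[np.isfinite(S).all(1)]; S=S[(S[:,2]>.008)]
    if not len(S): print(n,"none");continue
    zt=np.percentile(S[:,2],95); T=S[S[:,2]>zt-.006]
    c,r=cv2.minEnclosingCircle((T[:,:2]*1000).astype(np.float32)); c2,r2=cv2.minEnclosingCircle((S[:,:2]*1000).astype(np.float32))
    print(n,len(S),"ztop",round(zt,4),"topcirc",np.round(c,1),round(r,1),"all",np.round(c2,1),round(r2,1))
a=cv2.resize(p[150:300,180:480,::-1],(800,400),interpolation=cv2.INTER_CUBIC); cv2.imwrite("pics/crop1.png",a)
E
```

```text
bench [array([ 5.809e-01,  8.100e-02, -4.000e-04]), array([ 7.742e-01,  4.928e-01, -5.000e-04]), array([ 7.684e-01, -5.147e-01,  2.000e-04]), array([ 0.2968, -0.2805, -0.0039])]
foot 2034 ztop 0.0235 topcirc [490.4 183.9] 190.2 all [490.4 183.9] 190.2
cup 114 ztop 0.0365 topcirc [582.2 -74.2] 104.3 all [582.2 -74.2] 104.3
pink 107 ztop 0.0381 topcirc [581.  -20.8] 79.0 all [581.  -20.8] 79.0
red 142 ztop 0.0366 topcirc [ 613.8 -122. ] 160.3 all [ 613.8 -122. ] 160.3
candle 196 ztop 0.102 topcirc [581.7  80.4] 116.5 all [581.7  80.4] 116.5
glass 322 ztop 0.1513 topcirc [462.4  16.3] 46.6 all [462.4  16.3] 46.6
cap 677 ztop 0.0493 topcirc [ 488.4 -146. ] 141.0 all [ 486.8 -160.2] 155.3
stump 615 ztop 0.062 topcirc [ 577.1 -203.9] 211.3 all [ 577.1 -203.9] 211.3
jar 721 ztop 0.082 topcirc [574.9 205.6] 223.2 all [574.9 205.6] 223.2
stick 400 ztop 0.09 topcirc [651.  -11.9] 147.7 all [653.2  -7.7] 149.8
```

View pics/crop1.png

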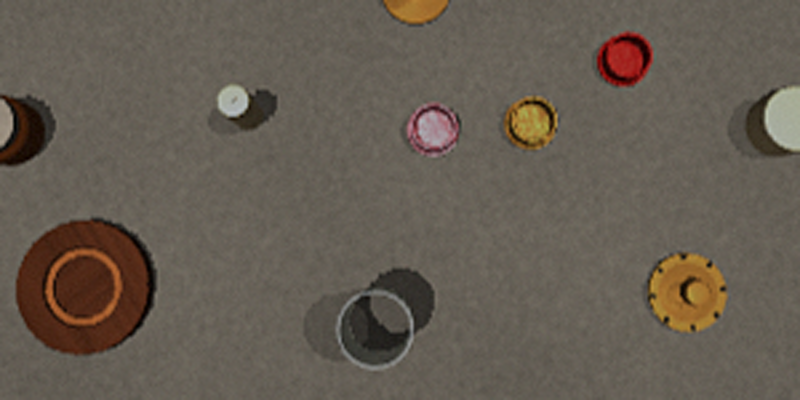

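The crop shows the gold cup at (530,123), with pink at (433,128) and red at (625,60). The choice stands. My clusters took in no-reading points at the camera origin, so I'll filter those out and repeat.

```bash
python3 - <<'E'
from h import *
f=np.load("top0.npz"); p,d=f["p"],f["d"]; cam=pose("top"); W=cloud(cam,d)
for n,(u,v),w,zn in [("foot",(212,257),30,.021),("cup",(380,196),15,.034),("pink",(343,198),15,.034),("candle",(267,188),12,.1),("glass",(320,273),22,.15),("capdisc",(438,260),20,.012),("capknob",(438,260),20,.05),("stump",(478,195),20,.06),("jar",(178,197),22,.08),("stick",(336,145),20,.088)]:
    S=W[v-w:v+w,u-w:u+w].reshape(-1,3); S=S[S[:,2]<.3]; T=S[(abs(S[:,2]-zn)<.005)]
    c,r=cv2.minEnclosingCircle((T[:,:2]*1000).astype(np.float32))
    print(n,len(T),"z",np.round(np.median(T[:,2]),4),np.round(c,1),round(r,1),"mean",np.round(T[:,:2].mean(0)*1000,1))
K=cam
from scipy import ndimage
g=cv2.cvtColor(p,cv2.COLOR_RGB2HSV)
# cup by colour
m=(g[...,0]>10)&(g[...,0]<30)&(g[...,1]>140)&(g[...,2]>70)
v,u=np.nonzero(m[180:212,362:398]); uv=np.c_[u+362,v+180]
(cx,cy),r=cv2.minEnclosingCircle(uv.astype(np.float32)); print("cup col",cx,cy,r,onplane(cam,[cx,cy],.017), uv.mean(0))
st=robot.read_state(); print(st["ee_pos"],R.from_quat(st["tcp_rot"]).as_matrix().round(3))
E
```

```text
foot 1414 z 0.0204 [483.4 309.8] 65.2 mean [482.8 309.4]
cup 62 z 0.0336 [ 643.  -128.5] 22.9 mean [ 643.4 -128.8]
pink 72 z 0.0335 [636.3 -31.5] 22.8 mean [636.6 -31.5]
candle 114 z 0.0993 [652.5 153.8] 14.9 mean [652.4 153.5]
glass 125 z 0.1491 [449.3  22.2] 32.7 mean [448.3  23.2]
capdisc 555 z 0.0123 [ 476.2 -277. ] 38.3 mean [ 475.7 -276.1]
capknob 66 z 0.0491 [ 475.6 -276.6] 11.1 mean [ 475.7 -276.4]
stump 457 z 0.0592 [ 639.4 -373.4] 30.9 mean [ 638.9 -373. ]
jar 429 z 0.0795 [635.  389.9] 29.4 mean [635.  389.1]
stick 160 z 0.0874 [781.3 -15.2] 18.0 mean [781. -15.]
cup col 378.7272644042969 195.63636779785156 10.010416984558105 [ 0.64303633 -0.12766372  0.017     ] [378.52713178 195.96899225]
[0.22957451 0.55432646 0.40376338] [[ 0.924 -0.383 -0.   ]
 [-0.383 -0.924 -0.002]
 [ 0.     0.002 -1.   ]]
```

Sizes and heights match the description, and every part is within reach. Moving toward the cup at travel height.

carry_out(
  targets=[1,32,23.5,0,0,1,32,23.5,0,0,1,32,23.5,0,0,1,32,23.5,0,0,1,32,23.5,0,0,1,32,23.5,0,0,1,32,23.5,0,0,1,32,23.5,0,0],
  grip_force=25,
)

```text
time_s: 1.1
ee_pos: [0.4358, 0.2134, 0.4044]
tcp_rot: [0.98, -0.197, -0.0, 0.0]
wrist_force: [-0.9, 0.7, -0.1]
opening: 0.0854
grip_force: 0.0
```

carry_out(
  targets=[1,32,23.5,0,0,1,32,23.5,0,0,1,32,23.5,0,0,1,32,23.5,0,0,1,32,23.5,0,0,1,32,23.5,0,0,1,32,23.5,0,0,1,32,23.5,0,0],
)

```text
time_s: 2.1
ee_pos: [0.6419, -0.1252, 0.4029]
tcp_rot: [0.981, -0.196, -0.001, 0.0]
wrist_force: [-0.5, 0.2, 0.4]
opening: 0.0853
grip_force: 0.0
```

```bash
cat >> h.py <<'E'
def go(xy,z=None,st=None,yaw=None): # report remaining move, tool cm; yaw = wanted world angle of tool y (mod 180)
    st=st or robot.read_state(); w=np.array([*xy,z if z is not None else st["ee_pos"][2]])-st["ee_pos"]
    # allow for slight tilt: aim the grasp point (155 mm ahead)
    A=R.from_quat(st["tcp_rot"]).as_matrix(); w[:2]-=.155*A[:2,2]
    ya=np.degrees(np.arctan2(A[1,1],A[0,1])); print("t",round(st["time_s"],2),"pos",st["ee_pos"].round(4),"tooly deg",round(ya,1),"j",st["joints"].round(2),"open",round(st["opening"],4),"F",st["wrist_force"].round(1))
    print("shift cm",totool(st,w).round(2), "tilt",A[:2,2].round(4))
E
python3 -c "
from h import *
go((.643,-.1283),.185)"
```

```text
t 2.1 pos [ 0.6419 -0.1252  0.4029] tooly deg -112.6 j [ 0.11  0.19  0.24 -0.   -1.63  1.06] open 0.0853 F [-0.5  0.2  0.4]
shift cm [ 0.32  0.21 21.79] tilt [-0.0027 -0.0001]
```

carry_out(
  targets=[1,0.3,0.2,3,10,1,0.3,0.2,6,20,1,0.3,0.2,9,30,1,0.3,0.2,11,40,1,0.3,0.2,11,45,1,0.3,0.2,11,45,1,0.3,0.2,11,45],
)

```text
time_s: 2.98
ee_pos: [0.6431, -0.1268, 0.2954]
tcp_rot: [0.832, -0.554, 0.0, -0.0]
wrist_force: [0.1, -0.3, -0.1]
opening: 0.0857
grip_force: 0.0
```

```bash
cat >> h.py <<'E'
def fit(cam,d,xy,rad,z0,z1): # circle round points of a height band near xy
    W=cloud(cam,d).reshape(-1,3); T=W[(d.ravel()>.05)&(np.hypot(W[:,0]-xy[0],W[:,1]-xy[1])<rad)&(W[:,2]>z0)&(W[:,2]<z1)]
    if len(T)<5: print("few",len(T)); return None
    c,r=cv2.minEnclosingCircle((T[:,:2]*1000).astype(np.float32)); cc=circ(T)
    print("n",len(T),"z",np.median(T[:,2]).round(4),"enc",np.round(c,1),round(r,1),"ls",cc[0].round(4),cc[1].round(4),"mean",T.mean(0).round(4)); return np.array(c)/1000
E
python3 -c "
from h import *
st,p,d,cam=grab('wrist','w1')
c=fit(cam,d,(.643,-.1283),.045,.029,.04)
go((.643,-.1283),.185,st)"
```

```text
n 848 z 0.0335 enc [ 645.9 -128.7] 23.1 ls [ 0.6461 -0.1292] 0.0212 mean [ 0.6459 -0.1288  0.0332]
t 2.98 pos [ 0.6431 -0.1268  0.2954] tooly deg -157.3 j [ 0.11  0.2   0.06  0.   -1.43  0.29] open 0.0857 F [ 0.1 -0.3 -0.1]
shift cm [ 0.12  0.09 11.04] tilt [0.001 0.   ]
```

View pics/w1.png

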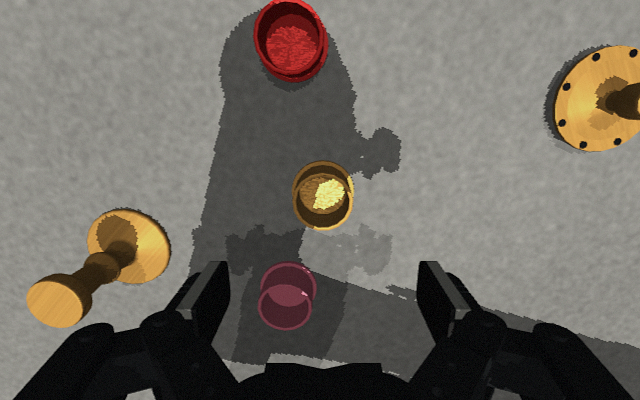

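Gold cup is in the centre at (323,195), with pink behind at (287,295), red at (291,40), the stick on the left and the cap on the right. The fingers straddle it free of all of them, so I descend and grip.

carry_out(
  targets=[1,0.2,-0.1,4,0,1,0.2,-0.1,8,0,1,0.2,-0.1,10.5,0,1,0.2,-0.1,11,0,1,0.2,-0.1,11,0,0.3,0.2,-0.1,11,0,0.3,0.2,-0.1,11,0,0.3,0.2,-0.1,11,0],
)

```text
time_s: 4.03
ee_pos: [0.645, -0.1294, 0.1861]
tcp_rot: [0.831, -0.556, 0.001, -0.0]
wrist_force: [-1.8, 1.0, 3.9]
opening: 0.045
grip_force: 26.0
```

carry_out(
  targets=[0.3,0,0,0,0,0.3,0,0,0,0,0.3,0,0,-1,0,0.3,0,0,-4,0,0.3,0,0,-8,0,0.3,0,0,-12,0,0.3,0,0,-12,0],
)

```text
time_s: 4.9
ee_pos: [0.6452, -0.1296, 0.3096]
tcp_rot: [0.831, -0.556, 0.003, -0.002]
wrist_force: [0.0, -0.4, -1.4]
opening: 0.045
grip_force: 25.9
```

```bash
python3 -c "
from h import *
st,p,d,cam=grab('scene','s1')
go((.4834,.3098),.197,st)
cv2.imwrite('pics/s1c.png',cv2.resize(p[130:330,200:460,::-1],(780,600),interpolation=cv2.INTER_CUBIC))"
```

```text
t 4.9 pos [ 0.6452 -0.1296  0.3096] tooly deg -157.5 j [ 0.11  0.2   0.08  0.   -1.45  0.29] open 0.045 F [ 0.  -0.4 -1.4]
shift cm [-46.87  -1.69  11.11] tilt [ 0.0071 -0.0006]
```

View pics/s1c.png

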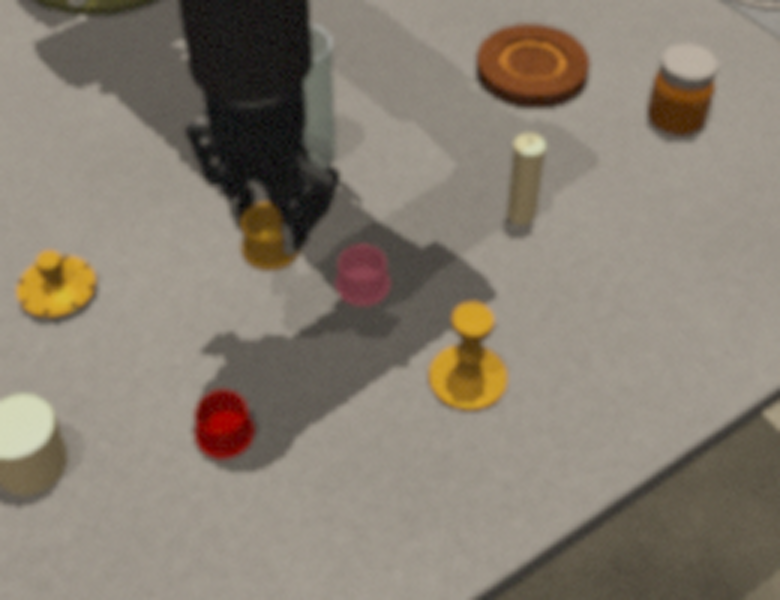

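Gold cup (265,235) is held level. Carrying it over the foot.

carry_out(
  targets=[0.3,-6,-0.2,0,0,0.3,-12,-0.4,0,0,0.3,-18,-0.6,0,0,0.3,-24,-0.8,0,0,0.3,-30,-1,0,0,0.3,-36,-1.2,0,0,0.3,-42,-1.4,0,0,0.3,-46.9,-1.7,0,0],
)

```text
time_s: 5.95
ee_pos: [0.4795, 0.3123, 0.303]
tcp_rot: [0.832, -0.555, -0.0, 0.001]
wrist_force: [0.9, -0.3, -0.7]
opening: 0.0448
grip_force: 26.0
```

carry_out(
  targets=[0.3,0,0,0,0,0.3,0,0,0,0,0.3,0,0,0,0],
)

```text
time_s: 6.32
ee_pos: [0.4813, 0.3096, 0.3041]
tcp_rot: [0.831, -0.556, -0.0, 0.001]
wrist_force: [0.9, 0.0, -1.7]
opening: 0.0449
grip_force: 26.0
```

```bash
python3 -c "
from h import *
st,p,d,cam=grab('wrist','w2')
fit(cam,d,(.4834,.3098),.08,.018,.026)
fit(cam,d,(.4834,.3098),.05,.09,.2)
go((.4834,.3098),.197,st)"
```

```text
n 9627 z 0.0209 enc [486.2 309.9] 64.9 ls [0.4866 0.309 ] 0.0525 mean [0.4947 0.2923 0.0208]
n 25804 z 0.1626 enc [483.4 309.8] 50.0 ls [0.4844 0.3072] 0.0317 mean [0.4843 0.3079 0.1619]
t 6.33 pos [0.4813 0.3096 0.3041] tooly deg -157.6 j [ 0.92 -0.02 -0.16 -0.   -1.43 -0.53] open 0.0449 F [ 0.9  0.  -1.7]
shift cm [ 0.05 -0.23 10.71] tilt [-0.0007 -0.0009]
```

View pics/w2.png

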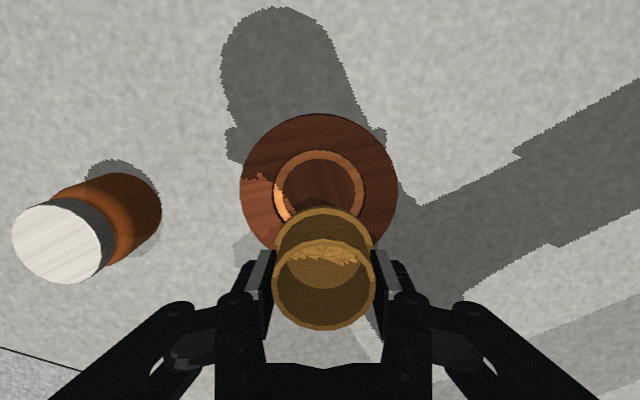

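The foot's recess is at (318,192), with the held cup just below it at (323,270). The wrist camera puts the foot at about x = 0.485. Lowering now.

carry_out(
  targets=[0.3,0.1,-0.3,2,0,0.3,0.1,-0.3,5,0,0.3,0.1,-0.3,8,0,0.3,0.1,-0.3,9.5,0,0.3,0.1,-0.3,10,0,0.3,0.1,-0.3,10.2,0,0.3,0.1,-0.3,10.4,0,0.3,0.1,-0.3,10.5,0],
)

```text
time_s: 7.38
ee_pos: [0.4842, 0.3109, 0.2003]
tcp_rot: [0.831, -0.556, 0.0, -0.001]
wrist_force: [-0.1, -0.2, -0.9]
opening: 0.045
grip_force: 26.0
```

carry_out(
  targets=[0.3,0,0,0.1,0,0.3,0,0,0.1,0,0.3,0,0,0.1,0],
)

```text
time_s: 7.75
ee_pos: [0.4841, 0.3107, 0.1988]
tcp_rot: [0.831, -0.556, 0.0, -0.0]
wrist_force: [-0.5, 0.4, -1.5]
opening: 0.0448
grip_force: 26.0
```

```bash
python3 -c "
from h import *
go((.485,.3095),.198)"
```

```text
t 7.75 pos [0.4841 0.3107 0.1988] tooly deg -157.5 j [ 0.92  0.05 -0.29  0.   -1.24 -0.53] open 0.0448 F [-0.5  0.4 -1.5]
shift cm [ 0.14 -0.03  0.08] tilt [ 0.0002 -0.    ]
```

carry_out(
  targets=[0.3,0.1,0,0.1,0,0.3,0.1,0,0.1,0,1,0.1,0,0.1,0,1,0.1,0,0.1,0,1,0.1,0,0,0,1,0.1,0,-4,0,1,0.1,0,-10,0,1,0.1,0,-14,0],
)

```text
time_s: 8.75
ee_pos: [0.4846, 0.3097, 0.3421]
tcp_rot: [0.831, -0.556, 0.001, -0.001]
wrist_force: [-0.1, 0.9, -0.3]
opening: 0.0856
grip_force: 0.0
```

```bash
python3 -c "
from h import *
st,p,d,cam=grab('wrist')
fit(cam,d,(.486,.3098),.08,.018,.026)
fit(cam,d,(.486,.3098),.035,.041,.052)
st,p,d,cam=grab('top')
fit(cam,d,(.4834,.3098),.035,.041,.052)
go((.654,.1538),.23,st)"
```

```text
n 9930 z 0.0209 enc [486.  310.6] 65.0 ls [0.4864 0.3096] 0.0522 mean [0.4877 0.3064 0.0209]
n 633 z 0.0455 enc [485.7 310.5] 22.9 ls [0.4858 0.3101] 0.0212 mean [0.4857 0.3103 0.0452]
n 82 z 0.045 enc [481.9 310.1] 23.4 ls [0.4827 0.3095] 0.0213 mean [0.4818 0.3101 0.0452]
t 8.8 pos [0.4853 0.3098 0.3479] tooly deg -157.5 j [ 0.92 -0.03 -0.09  0.   -1.5  -0.53] open 0.0858 F [ 0.5 -0.6  5.5]
shift cm [20.92 -9.33 11.85] tilt [0.0089 0.0059]
```

The cup is seated: rim at 45.5 mm and concentric. Moving to the candle.

carry_out(
  targets=[1,5,-2.3,0,0,1,10,-4.6,0,0,1,15.5,-7,0,0,1,20.9,-9.6,0,0,1,20.9,-9.6,0,0,1,20.9,-9.6,0,0,1,20.9,-9.6,0,0],
)

```text
time_s: 9.72
ee_pos: [0.6525, 0.1544, 0.339]
tcp_rot: [0.832, -0.555, 0.0, -0.0]
wrist_force: [-0.5, 0.3, -0.7]
opening: 0.085
grip_force: 0.0
```

```bash
python3 -c "
from h import *
st,p,d,cam=grab('wrist')
fit(cam,d,(.655,.1538),.03,.094,.103)
fit(cam,d,(.655,.1538),.03,.103,.13)
go((.655,.1538),.226,st)"
```

```text
n 1400 z 0.0997 enc [655.5 153.7] 14.9 ls [0.6557 0.1532] 0.0106 mean [0.6558 0.1528 0.0996]
n 12 z 0.1079 enc [655.6 152.8] 0.8 ls [0.6556 0.1528] 0.0007 mean [0.6556 0.1529 0.1072]
t 9.72 pos [0.6525 0.1544 0.339 ] tooly deg -157.4 j [ 0.53  0.23  0.17  0.   -1.51 -0.14] open 0.085 F [-0.5  0.3 -0.7]
shift cm [ 0.15 -0.2  11.3 ] tilt [0.0004 0.0002]
```

carry_out(
  targets=[1,0.2,-0.2,4,0,1,0.2,-0.2,8,0,1,0.2,-0.2,10.5,0,1,0.2,-0.2,11.3,0,1,0.2,-0.2,11.3,0,0.15,0.2,-0.2,11.3,0,0.15,0.2,-0.2,11.3,0,0.15,0.2,-0.2,11.3,0],
)

```text
time_s: 10.78
ee_pos: [0.6559, 0.1523, 0.2264]
tcp_rot: [0.831, -0.556, 0.0, -0.0]
wrist_force: [0.2, -0.1, 0.2]
opening: 0.0318
grip_force: 0.3
```

carry_out(
  targets=[0.15,0,0,0,0,0.15,0,0,0,0,0.15,0,0,0,0,0.15,0,0,-1,0,0.15,0,0,-4,0,0.15,0,0,-8,0,0.15,0,0,-10,0,0.15,0,0,-10,0],
)

```text
time_s: 11.78
ee_pos: [0.6559, 0.1524, 0.3271]
tcp_rot: [0.831, -0.556, 0.001, -0.001]
wrist_force: [-0.5, 0.3, -0.8]
opening: 0.0297
grip_force: 24.9
```

```bash
python3 -c "
from h import *
go((.485,.3098),.2425)"
```

```text
t 11.78 pos [0.6559 0.1524 0.3271] tooly deg -157.5 j [ 0.52  0.24  0.16 -0.   -1.49 -0.13] open 0.0297 F [-0.5  0.3 -0.8]
shift cm [-21.07   9.83   8.44] tilt [0.0023 0.0013]
```

carry_out(
  targets=[0.15,-5,2.3,0,0,0.15,-10,4.6,0,0,0.15,-15.5,7,0,0,0.15,-21,9.7,0,0,0.15,-21,9.7,0,0,0.15,-21,9.7,0,0,0.15,-21,9.7,0,0],
)

```text
time_s: 12.65
ee_pos: [0.4865, 0.3085, 0.3247]
tcp_rot: [0.831, -0.556, -0.0, 0.001]
wrist_force: [-0.8, -0.2, -0.4]
opening: 0.0296
grip_force: 25.0
```

```bash
python3 -c "
from h import *
st,p,d,cam=grab('wrist','w3')
go((.4852,.309),.2425,st)"
```

```text
t 12.65 pos [0.4865 0.3085 0.3247] tooly deg -157.6 j [ 0.91 -0.02 -0.12 -0.   -1.47 -0.52] open 0.0296 F [-0.8 -0.2 -0.4]
shift cm [-0.11  0.06  8.22] tilt [-0.0011 -0.0013]
```

View pics/w3.png

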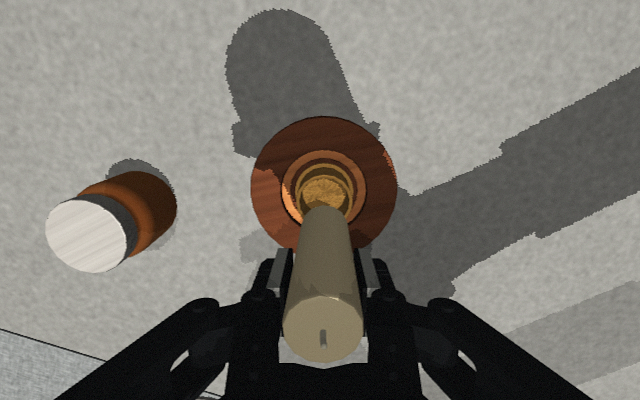

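The candle (322,300) hangs upright and in line with the cup at (322,185). Lowering into the cup.

carry_out(
  targets=[0.15,-0.1,0.1,2,0,0.15,-0.1,0.1,4.5,0,0.15,-0.1,0.1,6,0,0.15,-0.1,0.1,7,0,0.15,-0.1,0.1,7.6,0,0.15,-0.1,0.1,8,0,0.15,-0.1,0.1,8.1,0,0.15,-0.1,0.1,8.1,0],
)

```text
time_s: 13.7
ee_pos: [0.4846, 0.3099, 0.2451]
tcp_rot: [0.831, -0.556, 0.0, -0.0]
wrist_force: [-0.6, 0.0, -0.5]
opening: 0.0295
grip_force: 25.0
```

```bash
python3 -c "
from h import *
go((.4852,.309),.2424)"
```

```text
t 13.7 pos [0.4846 0.3099 0.2451] tooly deg -157.5 j [ 0.92  0.01 -0.23  0.   -1.32 -0.53] open 0.0295 F [-0.6  0.  -0.5]
shift cm [ 0.11 -0.02  0.27] tilt [0.0005 0.0004]
```

carry_out(
  targets=[0.15,0.1,0,0.1,0,0.15,0.1,0,0.2,0,0.15,0.1,0,0.3,0,0.15,0.1,0,0.3,0],
)

```text
time_s: 14.2
ee_pos: [0.4849, 0.3089, 0.2424]
tcp_rot: [0.831, -0.556, 0.0, -0.0]
wrist_force: [-2.1, -0.5, 4.5]
opening: 0.0296
grip_force: 25.6
```

carry_out(
  targets=[0.5,0,0,0,0,0.5,0,0,0,0,1,0,0,0,0,1,0,0,0,0,1,0,0,-4,0,1,0,0,-9,0,1,0,0,-13,0,1,0,0,-13,0],
)

```text
time_s: 15.2
ee_pos: [0.4853, 0.3089, 0.3762]
tcp_rot: [0.831, -0.556, 0.001, -0.003]
wrist_force: [-0.3, 0.6, -0.0]
opening: 0.0856
grip_force: 0.0
```

```bash
python3 -c "
from h import *
st,p,d,cam=grab('wrist')
fit(cam,d,(.486,.3098),.03,.108,.119)
fit(cam,d,(.486,.3098),.035,.041,.05)
fit(cam,d,(.486,.3098),.08,.018,.024)
st,p,d,cam=grab('top'); fit(cam,d,(.4834,.3098),.035,.108,.119)
go((.4513,.0225),.27,st)"
```

```text
n 1199 z 0.1157 enc [484.9 310.2] 14.9 ls [0.4852 0.3096] 0.0106 mean [0.4853 0.3093 0.1154]
n 401 z 0.0456 enc [485.9 310.5] 22.9 ls [0.4858 0.3105] 0.0204 mean [0.4898 0.3022 0.0454]
n 7581 z 0.0209 enc [486.2 310.5] 65.0 ls [0.486  0.3106] 0.053 mean [0.4889 0.3039 0.0208]
n 131 z 0.1154 enc [482.2 310. ] 15.0 ls [0.482  0.3092] 0.0108 mean [0.4821 0.3088 0.1151]
t 15.25 pos [0.485  0.3089 0.3734] tooly deg -157.5 j [ 0.92 -0.03 -0.04  0.   -1.56 -0.52] open 0.0854 F [-0.1  0.9 -0.9]
shift cm [25.22 14.14 10.26] tilt [0.0021 0.0025]
```

The candle stands centred in the cup with its top at 115.5 mm. Next, the glass.

carry_out(
  targets=[1,5,2.8,0,0,1,10,5.6,0,0,1,15,8.4,0,0,1,20,11.3,0,0,1,25.1,14.1,0,0,1,25.1,14.1,0,0,1,25.1,14.1,0,0,1,25.1,14.1,0,0],
)

```text
time_s: 16.3
ee_pos: [0.4508, 0.0239, 0.3709]
tcp_rot: [0.832, -0.555, -0.0, 0.001]
wrist_force: [0.5, 0.1, 0.3]
opening: 0.0855
grip_force: 0.0
```

```bash
python3 -c "
from h import *
st,p,d,cam=grab('wrist','w4')
c=fit(cam,d,(.4513,.0225),.045,.144,.156)
go((.4513,.0225),.262,st)"
```

```text
n 1911 z 0.1494 enc [451.7  22.4] 33.1 ls [0.4521 0.0218] 0.0311 mean [0.4515 0.0232 0.1488]
t 16.3 pos [0.4508 0.0239 0.3709] tooly deg -157.4 j [ 0.5  -0.37 -0.34 -0.   -1.6  -0.11] open 0.0855 F [0.5 0.1 0.3]
shift cm [ 0.15 -0.03 10.89] tilt [-0.0013 -0.0005]
```

View pics/w4.png

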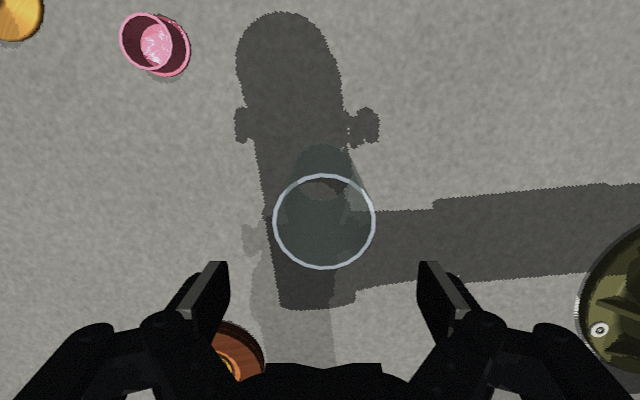

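The glass rim is at (324,221), centred between the fingers. Descending and gripping.

carry_out(
  targets=[1,0.2,0,3,0,1,0.2,0,6,0,1,0.2,0,9,0,1,0.2,0,10.9,0,1,0.2,0,10.9,0,0.6,0.2,0,10.9,0,0.6,0.2,0,10.9,0,0.6,0.2,0,10.9,0],
  grip_force=30,
)

```text
time_s: 17.35
ee_pos: [0.4517, 0.0212, 0.2646]
tcp_rot: [0.831, -0.556, 0.001, -0.001]
wrist_force: [-3.0, -0.7, 6.1]
opening: 0.0666
grip_force: 26.5
```

carry_out(
  targets=[0.6,0,0,0,0,0.6,0,0,0,0,0.6,0,0,-1,0,0.6,0,0,-4,0,0.6,0,0,-8,0,0.6,0,0,-13,0,0.6,0,0,-17,0,0.6,0,0,-17,0],
)

```text
time_s: 18.35
ee_pos: [0.4515, 0.021, 0.4367]
tcp_rot: [0.831, -0.556, 0.002, -0.003]
wrist_force: [-0.0, -0.2, -2.3]
opening: 0.0667
grip_force: 26.1
```

```bash
python3 -c "
from h import *
st,p,d,cam=grab('wrist')
c=fit(cam,d,st['ee_pos'][:2],.045,.305,.325)
go((.4848,.31),.278,st)"
```

```text
n 10209 z 0.317 enc [451.6  20.6] 45.0 ls [0.4506 0.023 ] 0.0351 mean [0.4565 0.0058 0.3159]
t 18.35 pos [0.4515 0.021  0.4367] tooly deg -157.5 j [ 0.5  -0.36 -0.21  0.   -1.71 -0.1 ] open 0.0667 F [-0.  -0.2 -2.3]
shift cm [-25.44 -13.93  15.95] tilt [0.0061 0.0021]
```

carry_out(
  targets=[0.6,-3.6,-2,0,0,0.6,-7.9,-4.4,0,0,0.6,-12.6,-7.1,0,0,0.6,-17.3,-9.7,0,0,0.6,-21.7,-12.2,0,0,0.6,-25.3,-14.2,0,0,0.6,-25.3,-14.2,0,0,0.6,-25.3,-14.2,0,0],
)

```text
time_s: 19.4
ee_pos: [0.4858, 0.3092, 0.4313]
tcp_rot: [0.831, -0.556, -0.0, 0.001]
wrist_force: [-0.2, 0.6, -0.6]
opening: 0.0667
grip_force: 26.1
```

```bash
python3 -c "
from h import *
grab('wrist','w5')
st,p,d,cam=grab('scene')
cv2.imwrite('pics/s2c.png',cv2.resize(p[20:190,290:460,::-1],(600,600),interpolation=cv2.INTER_CUBIC))
go((.4853,.3089),.279,st)"
```

```text
t 19.45 pos [0.4858 0.3087 0.432 ] tooly deg -157.5 j [ 0.91 -0.02  0.07 -0.   -1.67 -0.52] open 0.0667 F [-0.1 -0.8 -1.5]
shift cm [-0.05  0.   15.3 ] tilt [-0.0008 -0.001 ]
```

View pics/s2c.png

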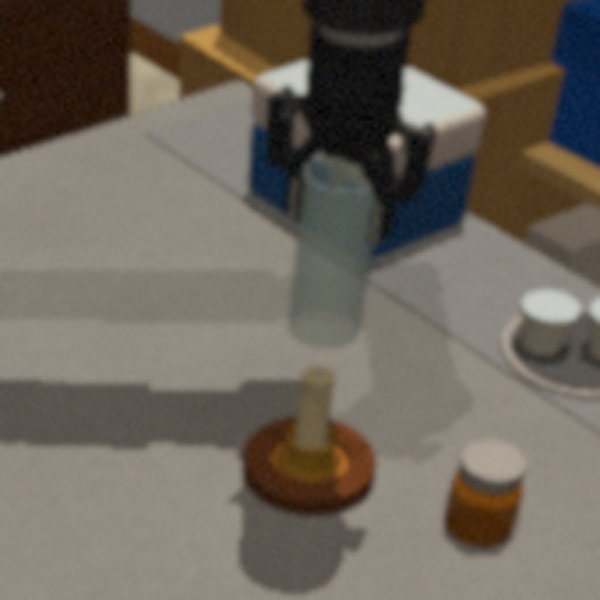

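View pics/w5.png

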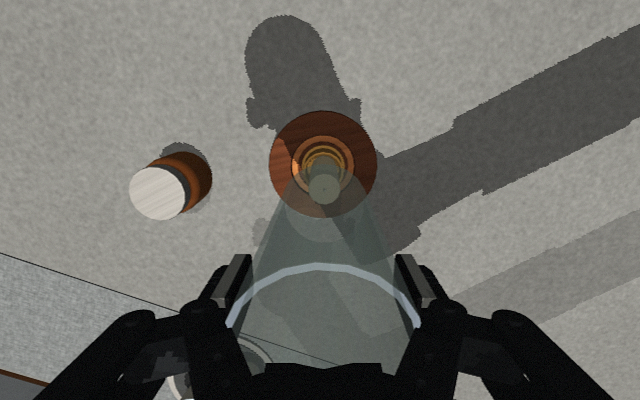

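The glass at (330,270 in the crop) hangs straight above the foot and candle. In the wrist view the candle at (323,188) lies on the glass axis. Lowering slowly.

carry_out(
  targets=[0.6,0,0,1.5,0,0.6,0,0,3.3,0,0.6,0,0,5.2,0,0.6,0,0,7.1,0,0.6,0,0,9,0,0.6,0,0,10.7,0,0.6,0,0,12,0,0.6,0,0,12.7,0],
)

```text
time_s: 20.5
ee_pos: [0.4858, 0.3092, 0.3047]
tcp_rot: [0.831, -0.556, -0.0, 0.0]
wrist_force: [-0.7, 0.2, -1.6]
opening: 0.0667
grip_force: 26.1
```

carry_out(
  targets=[0.6,0,0,0,0,0.6,0,0,0,0],
)

```text
time_s: 20.75
ee_pos: [0.486, 0.3093, 0.3065]
tcp_rot: [0.831, -0.556, 0.0, -0.001]
wrist_force: [0.7, 0.6, -0.3]
opening: 0.0668
grip_force: 26.1
```

```bash
python3 -c "
from h import *
go((.4853,.3089),.279)"
```

```text
t 20.75 pos [0.486  0.3093 0.3065] tooly deg -157.5 j [ 0.92 -0.01 -0.15  0.   -1.44 -0.52] open 0.0668 F [ 0.7  0.6 -0.3]
shift cm [0.02 0.1  2.75] tilt [0.0011 0.0006]
```

carry_out(
  targets=[0.6,0,0.1,0.5,0,0.6,0,0.1,1,0,0.6,0,0.1,1.5,0,0.6,0,0.1,1.9,0,0.6,0,0.1,2.2,0,0.6,0,0.1,2.4,0,0.6,0,0.1,2.5,0,0.6,0,0.1,2.5,0],
)

```text
time_s: 21.75
ee_pos: [0.4849, 0.3089, 0.2808]
tcp_rot: [0.831, -0.556, 0.0, -0.0]
wrist_force: [-0.2, -0.1, -1.3]
opening: 0.0665
grip_force: 26.1
```

carry_out(
  targets=[0.6,0,0,0.1,0,0.6,0,0,0.1,0,0.6,0,0,0.1,0],
)

```text
time_s: 22.12
ee_pos: [0.4849, 0.3089, 0.2807]
tcp_rot: [0.831, -0.556, 0.0, -0.0]
wrist_force: [-3.5, -0.8, 5.4]
opening: 0.0667
grip_force: 26.5
```

Contact at 0.2807, which is the bench grasp height plus 16 mm, so the glass is seated. Releasing and rising.

carry_out(
  targets=[0.9,0,0,-0.1,0,1,0,0,-0.1,0,1,0,0,-0.1,0,1,0,0,-0.1,0,1,0,0,-4,0,1,0,0,-8,0,1,0,0,-12,0,1,0,0,-12,0],
)

```text
time_s: 23.12
ee_pos: [0.4852, 0.3088, 0.404]
tcp_rot: [0.831, -0.556, 0.001, -0.003]
wrist_force: [-0.1, 1.0, -0.5]
opening: 0.0853
grip_force: 0.0
```

```bash
python3 -c "
from h import *
st,p,d,cam=grab('wrist')
fit(cam,d,(.486,.3098),.05,.158,.172)
fit(cam,d,(.486,.3098),.03,.108,.118)
fit(cam,d,(.486,.3098),.08,.018,.024)
go((.478,-.2768),.199,st)"
```

```text
n 1798 z 0.1653 enc [485.1 310.1] 33.1 ls [0.4853 0.3094] 0.031 mean [0.4843 0.3116 0.1643]
n 1089 z 0.1157 enc [489.  319.2] 24.6 ls [0.489  0.3169] 0.0147 mean [0.4866 0.3119 0.1153]
n 4689 z 0.0209 enc [486.3 310.1] 64.7 ls [0.4868 0.3089] 0.0524 mean [0.4964 0.2877 0.0209]
t 23.12 pos [0.4852 0.3088 0.404 ] tooly deg -157.5 j [ 0.92 -0.03  0.01  0.   -1.61 -0.52] open 0.0853 F [-0.1  1.  -0.5]
shift cm [53.91 23.3  20.24] tilt [0.0053 0.0044]
```

The glass stands on the step, rim at 165 mm and concentric. On to the cap.

carry_out(
  targets=[1,4.5,2,0,0,1,9,3.9,0,0,1,13.5,5.9,0,0,1,18,7.8,0,0,1,22.5,9.8,0,0,1,26.9,11.6,0,0],
)

```text
time_s: 23.92
ee_pos: [0.4802, 0.0145, 0.3985]
tcp_rot: [0.832, -0.555, -0.0, 0.001]
wrist_force: [-0.0, 0.3, 1.0]
opening: 0.085
grip_force: 0.0
```

carry_out(
  targets=[1,4.5,2,0,0,1,9,3.9,1,0,1,13.5,5.9,3,0,1,18,7.8,5,0,1,22.5,9.8,8,0,1,26.9,11.6,10,0,1,26.9,11.6,10,0,1,26.9,11.6,10,0],
)

```text
time_s: 24.92
ee_pos: [0.4762, -0.277, 0.299]
tcp_rot: [0.831, -0.556, -0.001, 0.0]
wrist_force: [-0.0, 0.2, 0.3]
opening: 0.0856
grip_force: 0.0
```

```bash
python3 -c "
from h import *
st,p,d,cam=grab('wrist')
c=fit(cam,d,(.478,-.2768),.045,.0095,.0145)
c=fit(cam,d,(.478,-.2768),.045,.044,.052)
go((.478,-.2768),.199,st)"
```

```text
n 4076 z 0.0122 enc [ 478.6 -277.3] 38.2 ls [ 0.4786 -0.2773] 0.0309 mean [ 0.4797 -0.2801  0.0123]
n 818 z 0.0496 enc [ 478.5 -277.6] 11.8 ls [ 0.4789 -0.2782] 0.0083 mean [ 0.479  -0.2785  0.0494]
t 24.93 pos [ 0.4762 -0.277   0.299 ] tooly deg -157.5 j [-0.16 -0.08 -0.22 -0.   -1.43  0.55] open 0.0856 F [-0.   0.2  0.3]
shift cm [ 0.07 -0.2  10.  ] tilt [-0.0014  0.0002]
```

carry_out(
  targets=[1,0.1,-0.2,4,0,1,0.1,-0.2,8,0,1,0.1,-0.2,10,0,1,0.1,-0.2,10,0,0.15,0.1,-0.2,10,0,0.15,0.1,-0.2,10,0,0.15,0.1,-0.2,10,0,0.15,0.1,-0.2,10,0],
)

```text
time_s: 25.98
ee_pos: [0.4788, -0.2772, 0.2005]
tcp_rot: [0.831, -0.556, 0.001, -0.0]
wrist_force: [-0.4, 0.6, 2.4]
opening: 0.0228
grip_force: 29.3
```

carry_out(
  targets=[0.15,0,0,0,0,0.15,0,0,0,0,0.15,0,0,0,0],
)

```text
time_s: 26.35
ee_pos: [0.4788, -0.2772, 0.2005]
tcp_rot: [0.832, -0.556, 0.001, -0.0]
wrist_force: [-0.7, 2.3, 4.8]
opening: 0.0229
grip_force: 29.6
```

carry_out(
  targets=[0.15,0,0,-1,0,0.15,0,0,-4,0,0.15,0,0,-8,0,0.15,0,0,-13,0,0.15,0,0,-18,0,0.15,0,0,-20,0,0.15,0,0,-20,0],
)

```text
time_s: 27.22
ee_pos: [0.4787, -0.2771, 0.4004]
tcp_rot: [0.831, -0.556, 0.001, -0.0]
wrist_force: [-0.1, 0.1, -1.8]
opening: 0.0228
grip_force: 29.6
```

```bash
python3 -c "
from h import *
st,p,d,cam=grab('wrist','w6')
W=cloud(cam,d); print(W.shape)
P=W.reshape(-1,3); k=(d.ravel()>.05)&(np.hypot(*(P[:,:2]-st['ee_pos'][:2]).T)<.045)
print(np.histogram(P[k,2],bins=np.arange(.19,.28,.005)))
go((.4848,.31),.357,st)"
```

```text
(400, 640, 3)
(array([   0,    0,    0,   66, 6672, 1931,   33,   26,  272,  536,  606,
       2137,  942,  475,  804,  534, 1304, 1874]), array([0.19 , 0.195, 0.2  , 0.205, 0.21 , 0.215, 0.22 , 0.225, 0.23 ,
       0.235, 0.24 , 0.245, 0.25 , 0.255, 0.26 , 0.265, 0.27 , 0.275,
       0.28 ]))
t 27.23 pos [ 0.4787 -0.2771  0.4004] tooly deg -157.5 j [-0.16 -0.09 -0.05 -0.   -1.61  0.55] open 0.0228 F [-0.1  0.1 -1.8]
shift cm [-54.03 -23.     4.34] tilt [ 0.0016 -0.0001]
```

View pics/w6.png

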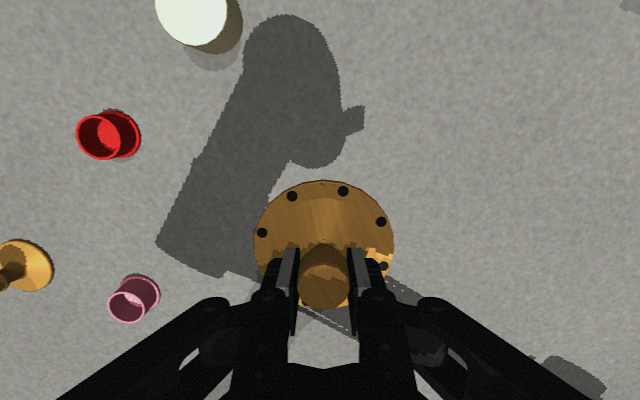

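The cap (324,240) is held by the knob. I check that it is level, then carry it to the lantern.

carry_out(
  targets=[0.15,-4,-1.7,-1,0,0.15,-8.5,-3.6,-1.5,0,0.15,-13,-5.5,-1.5,0,0.15,-17.5,-7.5,-1.5,0,0.15,-22,-9.4,-1.5,0,0.15,-27,-11.5,-1.5,0],
)

```text
time_s: 28.02
ee_pos: [0.4812, 0.0179, 0.4119]
tcp_rot: [0.831, -0.556, -0.001, 0.001]
wrist_force: [1.2, -0.0, -1.6]
opening: 0.0225
grip_force: 29.7
```

carry_out(
  targets=[0.15,-4.5,-1.9,0,0,0.15,-9,-3.8,0,0,0.15,-13.5,-5.7,0,0,0.15,-18,-7.6,0,0,0.15,-22.5,-9.6,0,0,0.15,-27,-11.5,0,0,0.15,-27,-11.5,0,0,0.15,-27,-11.5,0,0],
)

```text
time_s: 29.02
ee_pos: [0.4844, 0.3099, 0.4123]
tcp_rot: [0.832, -0.555, -0.0, 0.002]
wrist_force: [-0.8, -0.8, -0.5]
opening: 0.0225
grip_force: 29.8
```

```bash
python3 -c "
from h import *
st,p,d,cam=grab('wrist','w7')
P=cloud(cam,d).reshape(-1,3); zz=st['ee_pos'][2]-.2005+.012
k=(d.ravel()>.05)&(np.hypot(*(P[:,:2]-st['ee_pos'][:2]).T)<.045)&(abs(P[:,2]-zz)<.006); T=P[k]
r=np.hypot(*(T[:,:2]-st['ee_pos'][:2]).T); T=T[r>.028]
s=np.linalg.lstsq(np.c_[T[:,:2]-T[:,:2].mean(0),np.ones(len(T))],T[:,2],rcond=None)[0]; print('plane',s.round(4),zz)
c=cv2.minEnclosingCircle((T[:,:2]*1000).astype(np.float32)); print(c)
go((.4846,.3098),.3585,st)"
```

```text
plane [-0.0086 -0.0023  0.2237] 0.2238312228093704
((484.4640808105469, 309.650634765625), 38.26923751831055)
t 29.02 pos [0.4844 0.3099 0.4123] tooly deg -157.5 j [ 0.92 -0.02  0.04 -0.   -1.63 -0.52] open 0.0225 F [-0.8 -0.8 -0.5]
shift cm [-0.02 -0.09  5.38] tilt [-0.0027 -0.003 ]
```

View pics/w7.png

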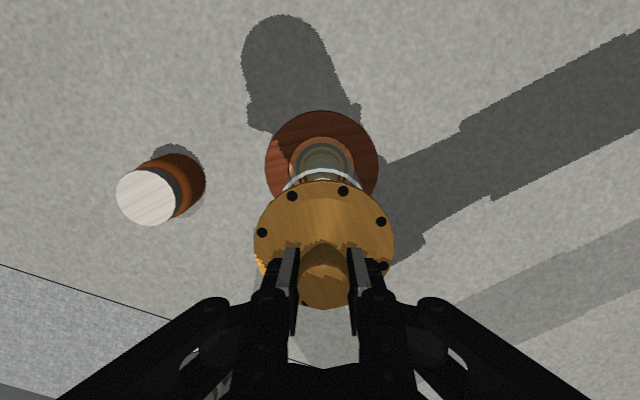

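The cap is level and within 1 mm of the glass axis (rim visible at 320,178). Lowering.

carry_out(
  targets=[0.15,0,-0.1,1.5,0,0.15,0,-0.1,3,0,0.15,0,-0.1,4,0,0.15,0,-0.1,4.4,0,0.15,0,-0.1,4.8,0,0.15,0,-0.1,5.1,0,0.15,0,-0.1,5.2,0,0.15,0,-0.1,5.2,0],
)

```text
time_s: 30.08
ee_pos: [0.4854, 0.3102, 0.3628]
tcp_rot: [0.831, -0.556, 0.0, -0.0]
wrist_force: [1.1, -0.1, -1.3]
opening: 0.0229
grip_force: 29.8
```

```bash
python3 -c "
from h import *
go((.4846,.3098),.3585)"
```

```text
t 30.07 pos [0.4854 0.3102 0.3628] tooly deg -157.5 j [ 0.92 -0.02 -0.06  0.   -1.54 -0.52] open 0.0229 F [ 1.1 -0.1 -1.3]
shift cm [0.   0.09 0.43] tilt [ 0.0002 -0.    ]
```

carry_out(
  targets=[0.15,0,0,0.2,0,0.15,0,0,0.3,0,0.15,0,0,0.4,0,0.15,0,0,0.4,0,0.15,0,0,0.4,0],
)

```text
time_s: 30.7
ee_pos: [0.4854, 0.3102, 0.3587]
tcp_rot: [0.831, -0.556, 0.0, 0.0]
wrist_force: [0.5, 0.2, -0.8]
opening: 0.0227
grip_force: 29.8
```

carry_out(
  targets=[0.15,0,0,0.1,0,0.15,0,0,0.1,0,0.15,0,0,0.1,0],
)

```text
time_s: 31.08
ee_pos: [0.4855, 0.3101, 0.3585]
tcp_rot: [0.831, -0.556, 0.0, -0.001]
wrist_force: [-0.3, -0.0, 4.2]
opening: 0.0227
grip_force: 30.2
```

carry_out(
  targets=[0.5,0,0,0.1,0,0.8,0,0,0.1,0,1,0,0,0.1,0,1,0,0,0.1,0,1,0,0,-3,0,1,0,0,-7,0,1,0,0,-9,0,1,0,0,-9,0],
)

```text
time_s: 32.08
ee_pos: [0.4855, 0.3101, 0.4496]
tcp_rot: [0.831, -0.556, 0.0, -0.002]
wrist_force: [0.7, -0.3, -0.9]
opening: 0.0853
grip_force: 0.0
```

```bash
python3 -c "
from h import *
st,p,d,cam=grab('wrist')
fit(cam,d,(.486,.3098),.05,.166,.173)
fit(cam,d,(.486,.3098),.02,.202,.214)
fit(cam,d,(.486,.3098),.08,.018,.024)
st,p,d,cam=grab('scene')
cv2.imwrite('pics/s3c.png',cv2.resize(p[20:190,290:460,::-1],(600,600),interpolation=cv2.INTER_CUBIC))
go((.4846,.3098),.3585)"
```

```text
n 4477 z 0.1703 enc [486.4 310.5] 38.0 ls [0.4863 0.3106] 0.0305 mean [0.4876 0.3073 0.1704]
n 861 z 0.2077 enc [486.8 309.9] 11.8 ls [0.4867 0.3096] 0.0083 mean [0.4868 0.3092 0.2074]
n 3412 z 0.0209 enc [486.2 310.4] 64.9 ls [0.4868 0.3091] 0.0526 mean [0.4971 0.2839 0.0209]
t 32.17 pos [0.4854 0.3103 0.4467] tooly deg -157.5 j [ 0.92 -0.01  0.11 -0.   -1.69 -0.52] open 0.0851 F [-0.   0.1 -0.1]
shift cm [0.02 0.06 8.82] tilt [-0.0011 -0.0005]
```

View pics/s3c.png

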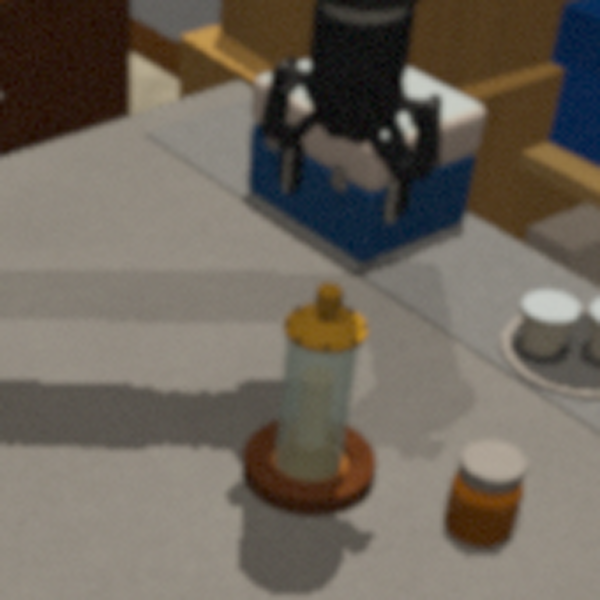

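The lantern is complete and upright: disc top at 170 mm, knob top at 208 mm, all concentric, gripper clear above. Handing in.

```bash
python3 -c "
from plant import robot
print(robot.hand_in())"
```

```text
the job is handed in; nothing more can be done
None
```

The storm lantern is made up on its foot (cup, candle, glass, cap) and handed in at about 32 s; my last measurements showed it upright, concentric and fully seated, but the hand-in gave no verdict.

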